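Set and lock the leather splitter

ROBOT

A 7-joint arm with a two-finger parallel gripper is mounted at the origin on the work surface. World frame = base frame: x ahead of the robot, y to its left, z up, the work surface at z = 0. Lengths are in m, angles in rad, forces in N, time in s.
With the tool pointing down it reaches from about 0.35 to 0.9 m from the base axis. Payload 7.2 kg.
Tool frame: the origin (TCP) lies on the centre line of the jaws, within the pads' length; the fingertips stand 19 mm ahead of it and the grasp point (between the pads) is the TCP; z points along the fingers, y is the line along which they close (so a half turn about z gives the same grasp; the last joint's range is limited). The gripper opens to 85 mm and grips with 20 to 120 N. Pads are 22 mm wide; open, the fingers measure 114 mm over their backs; the gripper's body (76 mm by 85 mm) begins 54 mm behind the grasp point. The pads swing forward as they close: fully open they stand 13 mm farther back than shut.
Start: joints at [1.209, 0.411, -0.013, 1.596, 0.006, 1.134, -0.082], TCP at [0.181, -0.598, 0.25] pointing down, gripper open.
Joint ranges: [-2.95, 2.95], [-0.29, 1.99], [-1.47, 1.44], [0.14, 2.54], [-1.03, 4.17], [0.13, 1.85], [-2.86, 2.86]. Speed limits (rad/s): [2.39, 2.39, 3.01, 3.01, 3.14, 3.14, 3.14].

INTERFACE

Orientations are given as a unit quaternion [w, x, y, z].
In Python, from bench import sense, capture, calibration, finish_job gives the robot as it stands.
- The arm moves only by the tool jog_arm, never from a script. Its argument "targets" is text: rows parted by semicolons, each of 7 numbers parted by spaces: the turn, a rotation vector about the tool's x, y, z scaled (see below), then the shift along the tool's x, y, z scaled (see below), then the closure, from -1 (fully open) to 1 (shut). A call has 1 to 12 rows; each row is the pose to reach, as a shift and turn from the pose commanded when the call began, along the tool's axes at that moment; what a row does not reach only later rows make up. The controller multiplies each number of a shift by 0.12 m and each number of a turn by 90 degrees. A row lasts 1/8 s, in which the tool goes at most 62.5 mm and 10.7 degrees, less where a joint would pass 70% of its speed; a pose out of reach is approached as far as the arm can. A call with a number of a shift or a turn outside -1 to 1 is refused whole. A call with a gripper value outside its range is refused whole. The fingers move at their own pace and stop on an object; "squeeze" is the grip in N (left out, the last holds). Time passes only in rows, so rows that repeat a pose let the fingers close. It gives the time, the measured TCP pose, the force, the opening and the grip force at its end, in the units of the state.
- sense(): the state, without advancing time (a new reading comes with each control period).
- capture(name): name is "scene" or "top"; returns the picture (384x512x3 uint8, blue, green, red); there is no depth.
- calibration(name): a dict with "camera_matrix" (3x3 intrinsics, pixels), "k1" (the pictures are not rectified: a ray, as slopes to the right and down, at radius r is drawn at 1 + k1 r^2 times it, then the intrinsics apply), "rvec" (rotation vector, rad) and "tvec" (3), from world to camera coordinates, as OpenCV has them. Camera axes: x right, y down, z forward; pixel columns grow to the right and rows downward; lengths in m; the calibration is good to about 2 mm. A picture is of the moment at which its call begins. calibration takes no time and is no camera call.
- finish_job(): hands the job in; it is judged then, once.
The state is a dict: "time": time; "joint_pos": joint angles; "qvel": joint speeds; "joint_efforts": joint torques, N m; "position": TCP position; "orientation": TCP orientation; "wrist_force": force on the tool from outside, world axes, zero at the start; "ft_torque": the same for the moment, N m; "opening": finger opening in m; "grip_force": force on a finger pad.
Only numpy, scipy, OpenCV 4.12 (cv2) and the standard library are available. Lean on these libraries where they do the work, as an engineer would, in place of code of your own. Each camera call takes 0.05 s, during which the arm holds its last target. There are 200 camera calls.

TASK

Make the bench leather splitter ready: turn its scale sleeve to 7, and only then slide the lock grip fully home towards the sleeve to lock it. The little thread spool standing in the lock's way goes into the wooden tray, standing upright on the tray's floor. Leave the plain knob and everything else on the table as it is.

Things in the scene. Friction and masses are not known exactly. Their poses are not given: they have to be found in the camera images.
- machine: fixed bench leather splitter: grey bed 130 x 320 x 18 mm (x, y, z), origin at the centre of its underside. In its frame: housing block 120 x 120 mm centred at y +30 mm, top at z 58 mm, carrying the scale sleeve; from its wall (y -30 mm) a lock rail 36 mm wide runs to y -145 mm, x 0, top at z 34 mm; at y +128 mm a plain knob
- sleeve (a joint): turn of the scale sleeve about its vertical axis, rad, growing clockwise seen from above. Number at the index = value / 0.5236 (30 degrees a number): 0 at 0, 7 at 3.665, 9 at 4.712; end stops at 0 and 9. A spring detent holds each whole number (about 0.1 to 0.15 N m to pass to the next); let go, it falls to the nearest number
- sleeve_grip (a point): on the sleeve's axis, at grip height z 92 mm; turns with it. Sleeve: aluminium disc 100 mm across, top at z 64 mm, with black numbers 0 to 9 (tops towards the axis, rising counter-clockwise seen from above); on it a knurled steel grip 42 mm across, top at z 110 mm. The number read is the one at the small brass index block just outside the disc on the machine's -x side
- lock (a joint): slide of the lock grip towards the machine's +y, m: 0 fully back (free), 0.060 fully home at its end stop (sleeve locked), its front then 15 mm from the housing wall. About 3 N to slide; stays where left. Its hidden tooth enters a notch of the sleeve, so it goes home only with the sleeve on a whole number
- lock_top (a point): centre of the top (z 79.5 mm) of the lock grip, a black upright block 24 mm (machine x) x 20 mm (machine y) x 45 mm high on the lock rail; slides with it
- knob_mark (a point): on the rim of the plain black knob (38 mm across, no scale, top at z 50 mm, axis at machine x 0, y +128 mm); turns with it; not to be used
- spool: small wooden thread spool, loose, 60 g: 54 mm high, ends 28 mm across, waist 23 mm; origin at the centre of its underside, z along it. At the start it stands upright on the lock rail between lock grip and housing, in the grip's way.
- tray: fixed low open wooden tray 140 x 120 x 35 mm (x, y, z), walls 6 mm, floor 6 mm thick, empty; origin at the centre of its underside; to the left or right of the machine.
- cone: bystander: upright grey thread cone, 52 mm across the foot, 130 mm high, close behind (+x of) the machine; origin at the foot's centre.
- glue: bystander: upright white bottle, 42 mm across, 120 mm high, close in front (-x) of the machine; origin at the foot's centre.
- tin: bystander: round steel tin, 96 mm across, 75 mm high, on the side where the tray is not; origin at the foot's centre.
- mallet: bystander: wooden mallet lying down, 240 mm long, up to 39 mm high, behind the machine; origin at its middle.
- awl: bystander: wooden-handled awl lying down, 150 mm long, 26 mm high; origin at its middle.
- spanner: bystander: flat steel spanner, 150 mm long, 8 mm high; origin at its middle.
Not all that is in view belongs to the job. Of the things that look like the spool, the larger one is meant.

How it is judged:
On the way, in this order (a step that is already met when the one before it is completed fails the run):
1. the scale sleeve is on 7 while the lock grip is still back (value of joint sleeve between 3.565 and 3.765 rad and value of joint lock below 0.03 m), for 0.3 s.
2. the lock grip is fully home with the sleeve on 7 (value of joint sleeve between 3.565 and 3.765 rad and value of joint lock above 0.057 m), for 0.2 s.
At the end, for the whole second after the job is handed in: sleeve on 7 (joint 3.665 within 0.1 rad) and still, lock grip home (joint above 0.057 m), spool standing upright (within 0.15 rad) at rest on the tray's floor, inside its walls (all of step 2 and velocity of joint sleeve between -0.05 and 0.05 rad/s and x of spool in the frame of tray between -0.056 and 0.056 m and y of spool in the frame of tray between -0.046 and 0.046 m and height (world z) of spool below 0.012 m and angle between spool's own z axis and vertical below 0.15 rad and linear speed of spool below 0.01 m/s); the robot touches nothing.
It fails at once if a bystander is pushed more than 30 mm (distance of any of cone, glue, tin, mallet, awl, spanner from where it was at the start of the episode above 0.03 m).
It fails at once if the thread cone or the bottle is tipped over (angle between any of cone, glue's own z axis and vertical above 0.5 rad).
It fails at once if the plain knob is turned (mark moved more than 7 mm) (distance of knob_mark from where it was at the start of the episode above 0.007 m).
It also fails if it takes over 72 s, if anything falls off the work surface, if the arm or the gripper's body presses on something with over 40 N, if the wrist force passes 120 N, or if a joint passes its speed limit or range.

## Working session

There is one attempt and no reset: what is moved stays moved. The work goes in short steps, Python scripts to look and compute and a tool call to move; the robot and the scene stay as the last step left them, time stands still between calls to the robot, and variables do not carry over. Pictures are saved under pics/ and viewed, at most 10 in all, crops included, and the job is handed in when it is done.

Besides the shell and the picture viewer there is one more tool, called as name(argument=value, ...) on one line, values as JSON. jog_arm: Moves the arm, as the interface text tells. Shifts and turns lie within -1 to 1; 1 stands for 0.12 m of shift or 90 degrees of turn. Its arguments: {"type":"object","properties":{"targets":{"type":"string"},"squeeze":{"type":"number"}},"required":["targets"]}

```bash
mkdir -p pics; cat > h.py <<'E'
import numpy as np, cv2
from bench import sense, capture, calibration
def ray(name,u,v):
    c=calibration(name);K=np.array(c["camera_matrix"]);k=float(np.ravel(c["k1"])[0])
    p=cv2.undistortPoints(np.array([[[u,v]]],float),K,np.array([k,0,0,0.]))[0,0]
    R=cv2.Rodrigues(np.array(c["rvec"],float))[0];t=np.ravel(c["tvec"])
    return -R.T@t, R.T@np.array([p[0],p[1],1])
def at(name,u,v,z):
    o,d=ray(name,u,v);return np.round(o+d*(z-o[2])/d[2],4)
def proj(name,P):
    c=calibration(name);K=np.array(c["camera_matrix"]);k=float(np.ravel(c["k1"])[0])
    return cv2.projectPoints(np.atleast_2d(np.array(P,float)),np.array(c["rvec"],float),np.array(c["tvec"],float),K,np.array([k,0,0,0.]))[0][:,0]
E
python3 - <<'E'
from h import *
for n in("scene","top"):
    im=capture(n);cv2.imwrite(f"pics/{n}0.png",im)
    cv2.imwrite(f"pics/{n}0b.png",cv2.resize(im,(800,600),interpolation=cv2.INTER_CUBIC))
    c=calibration(n);print(n,c,ray(n,256,192))
print(sense())
E
```

```text
scene {'camera_matrix': array([[364.49644222,   0.        , 256.54957467],
       [  0.        , 364.49644222, 186.43928826],
       [  0.        ,   0.        ,   1.        ]]), 'k1': -0.06490222229608801, 'rvec': array([ 1.64865881,  1.56404673, -0.83572073]), 'tvec': array([-0.06314917, -0.26072444,  1.51904927])} (array([ 1.41786119, -0.03138525,  0.60676218]), array([-0.82952995,  0.05676873, -0.55578089]))
top {'camera_matrix': array([[351.00967488,   0.        , 253.46000332],
       [  0.        , 351.00967488, 191.6773754 ],
       [  0.        ,   0.        ,   1.        ]]), 'k1': 0.02124248691365598, 'rvec': array([ 2.14733132, -2.18232802,  0.16361803]), 'tvec': array([0.00783571, 0.6147202 , 1.05944535])} (array([0.47364331, 0.02314259, 1.12937735]), array([ 0.12736006, -0.03018858, -0.99142386]))
{'time': 0.1, 'joint_pos': array([ 1.20879587,  0.41181075, -0.01272253,  1.59694512,  0.00560763,
        1.13431783, -0.08224831]), 'qvel': array([-0.00014954, -0.00111137,  0.00125967, -0.00154105,  0.00117494,
        0.0005849 , -0.00060692]), 'joint_efforts': array([ 3.06709924e-03, -6.01827979e+01,  6.84610829e-01, -3.00087082e+01,
        1.40799602e-02,  6.50487462e-03,  2.78693130e-05]), 'position': array([ 0.18084361, -0.59782932,  0.24954904]), 'orientation': array([-7.05330419e-04,  9.89230120e-01,  1.46366825e-01, -1.57392756e-04]), 'wrist_force': array([-0.35037918, -0.03239401, -0.10464765]), 'ft_torque': array([-0.00107191, -0.0342323 , -0.01955537]), 'grip_force': 0.0, 'opening': 0.08554031451043666}
```

View pics/scene0b.png

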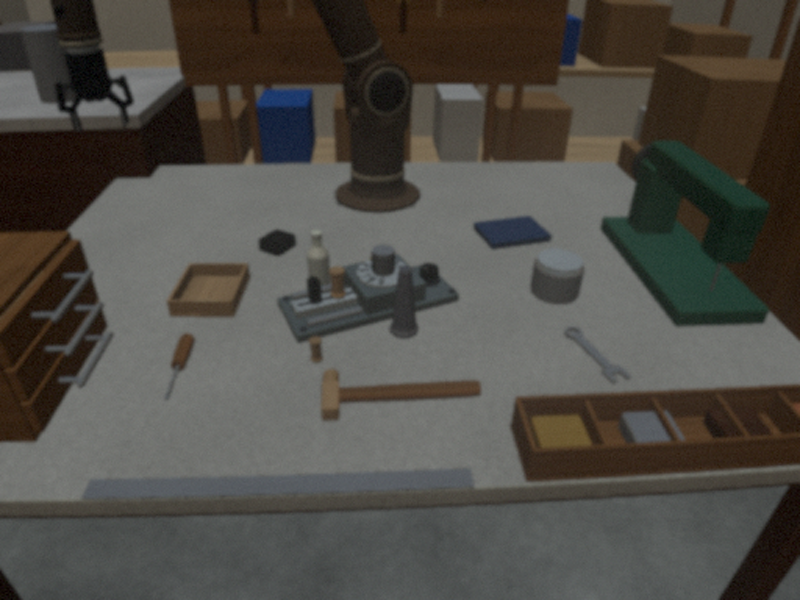

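View pics/top0b.png

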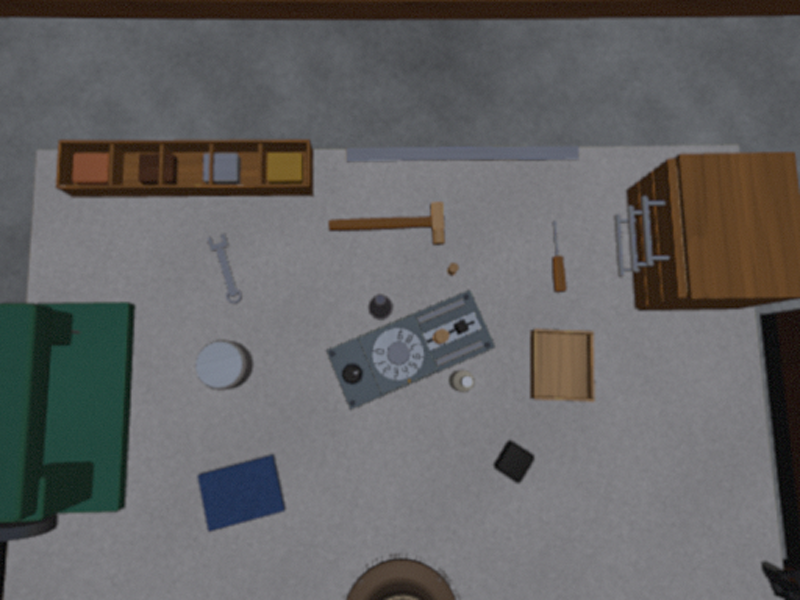

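The scene picture (800x600) shows the machine at (370,295), the tray at (209,288), and the glue bottle (318,260) and cone (405,305) close beside the machine. Spool candidates are the one on the rail at (337,280) (top picture 441,337) and one on the table at (316,349) (top picture 453,268). The rail one is larger and stands in the lock's way, so it fits. I'll confirm that and read the scale in an enlarged crop.

```bash
python3 - <<'E'
import cv2,numpy as np
t=cv2.imread("pics/top0.png");s=cv2.imread("pics/scene0.png")
a=cv2.resize(t[165:275,200:330],None,fx=6,fy=5.4,interpolation=cv2.INTER_CUBIC)
a=cv2.resize(t[165:265,200:333],(798,600),interpolation=cv2.INTER_CUBIC)
a=cv2.convertScaleAbs(a,alpha=1.5)
b=cv2.resize(s[140:240,170:303],(798,600),interpolation=cv2.INTER_CUBIC)
b=cv2.convertScaleAbs(b,alpha=1.5)
cv2.imwrite("pics/ct.png",a);cv2.imwrite("pics/cs.png",b)
E
```

```text
(no output)
```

View pics/ct.png

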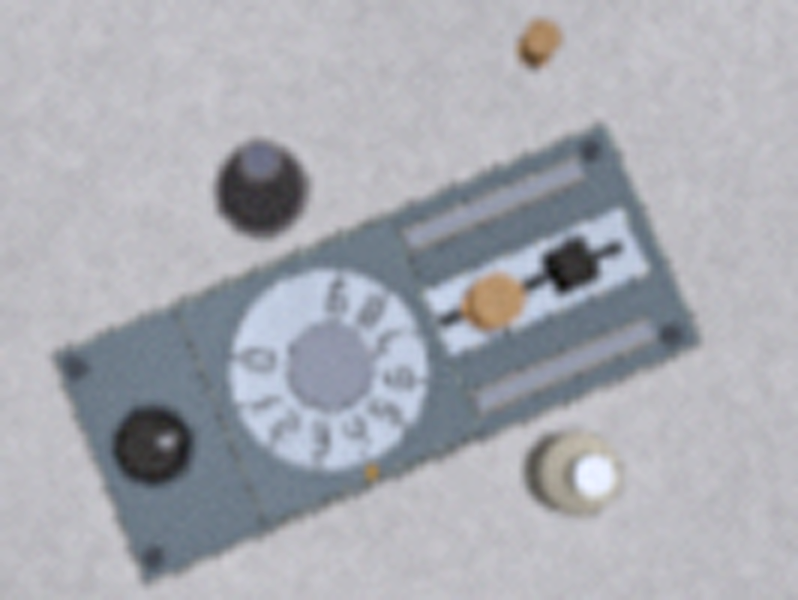

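View pics/cs.png

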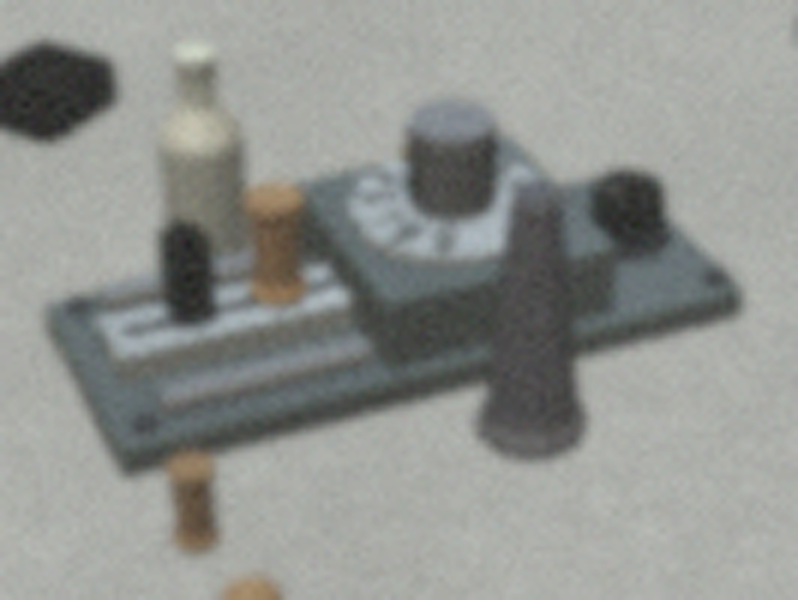

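The top crop shows the sleeve on 4: the index is at (373,472), the 4 at (357,430), and the 7 is 90° away at (385,340). The larger spool is on the rail at (497,301) and the lock is at (571,264). The other spool, at (540,42), is clearly smaller, so the rail one is meant. Next I fit the poses.

```bash
cat >> h.py <<'E'
from scipy.spatial.transform import Rotation as Rn
def Mw(p,l):
    c,s=np.cos(p[2]),np.sin(p[2]);return np.array([p[0]+c*l[0]-s*l[1],p[1]+s*l[0]+c*l[1],l[2]])
def go(pos,yaw,ref=None):
    """scaled turn about tool z and shift; yaw = tool x axis heading (deg), tool down"""
    s=sense();R=Rn.from_quat(np.roll(s["orientation"],-1))
    y=np.radians(yaw);T=Rn.from_matrix(np.array([[np.cos(y),np.sin(y),0],[np.sin(y),-np.cos(y),0],[0,0,-1]]))
    print("turn",np.round((R.inv()*T).as_rotvec()/(np.pi/2),3),"shift",np.round(R.inv().apply(np.array(pos)-s["position"])/.12,3),"dist",np.round(np.linalg.norm(np.array(pos)-s["position"]),3))
E
python3 - <<'E'
from h import *
from scipy.optimize import least_squares
T=lambda x,y:("top",200+(x+.5)/6-.5,165+(y+.5)/6-.5)
S=lambda x,y:("scene",170+(x+.5)/6-.5,140+(y+.5)/6-.5)
obs=[(T(55,355),(.065,.16,.018)),(T(602,125),(.065,-.16,.018)),(T(702,345),(-.065,-.16,.018)),(T(148,582),(-.065,.16,.018)),
(T(329,369),(0,.03,.064)),(T(152,443),(0,.128,.05)),(S(452,118),(0,.03,.110)),
(S(50,310),(-.065,-.16,.018)),(S(738,293),(.065,.16,.018)),(S(126,458),(.065,-.16,.018))]
def f(p,full=False):
    r=[proj(n,Mw(p,l))[0]-[u,v] for (n,u,v),l in obs];return np.array(r) if full else np.ravel(r)
r=least_squares(f,[.5,0,.4],loss="soft_l1");p=r.x;print("machine",p,np.degrees(p[2]));print(np.round(f(p,True),1))
def tri(a,b):
    o1,d1=ray(*a);o2,d2=ray(*b);x=np.linalg.lstsq(np.c_[d1,-d2],o2-o1,rcond=None)[0]
    return (o1+d1*x[0]+o2+d2*x[1])/2,np.linalg.norm(o1+d1*x[0]-o2-d2*x[1])
def loc(w):
    c,s=np.cos(p[2]),np.sin(p[2]);d=w[:2]-p[:2];return np.round([c*d[0]+s*d[1],-s*d[0]+c*d[1]],4)
for n,a,b,z in[("spooltop",T(497,300),S(275,193),.088),("lock",T(572,263),S(187,228),.0795),("sleevegrip",T(331,365),S(452,118),.11)]:
    w,e=tri(a,b);w2=at(*a,z);print(n,w.round(4),e.round(4),loc(w),"top@z",w2,loc(w2),"scene@z",loc(at(*b,z)))
for n,a,z in[("cone",T(262,190),0.0),("glue",T(594,476),.12)]:
    w=at(*a,z);print(n,w,loc(w))
tr=np.array([at("top",(u+.5)/1.5625-.5,(v+.5)/1.5625-.5,.035) for u,v in[(532,330),(593,331),(594,400),(532,400)]]);print(tr,tr.mean(0))
E
```

```text
machine [ 0.51932056 -0.02994896  0.39047593] 22.372622927735215
[[-0.9 -0.2]
 [ 0.3 -1.5]
 [ 0.5 -0.8]
 [-0.4  0.6]
 [-0.1 -0.4]
 [-0.3  0.3]
 [-0.  -0.1]
 [-1.3 -1.2]
 [ 1.3 -1.1]
 [-0.8 -1.2]]
spooltop [ 0.5386 -0.0856  0.0885] 0.0003 [-0.0034 -0.0588] top@z [ 0.5386 -0.0858  0.088 ] [-0.0034 -0.059 ] scene@z [-0.0041 -0.0584]
lock [ 0.5569 -0.125   0.0815] 0.0008 [-0.0014 -0.1022] top@z [ 0.5571 -0.1249  0.0795] [-0.0012 -0.1022] scene@z [-0.0049 -0.1016]
sleevegrip [ 0.5072 -0.0023  0.1094] 0.0004 [-0.0007  0.0302] top@z [ 0.5072 -0.0025  0.11  ] [-0.0008  0.03  ] scene@z [0.0005 0.0298]
cone [0.6055 0.0303 0.    ] [0.1026 0.0229]
glue [ 0.4523 -0.1263  0.12  ] [-0.0986 -0.0636]
[[ 0.5502 -0.2734  0.035 ]
 [ 0.5463 -0.396   0.035 ]
 [ 0.4101 -0.389   0.035 ]
 [ 0.4121 -0.2663  0.035 ]] [ 0.479675 -0.331175  0.035   ]
```

jog_arm(targets="0 0 0 1 -0.79 0 0; 0 0 0 1 -0.79 0 0; 0 0 0 1 -0.79 0 0; 0 0 0 1 -0.79 0 0; 0 0 0 1 -0.79 0 0", squeeze=30)

```text
time: 0.72
position: [0.2677, -0.4734, 0.2502]
orientation: [0.0, 0.989, 0.146, -0.0]
wrist_force: [0.3, -0.4, 0.4]
opening: 0.0429
grip_force: 0.0
```

jog_arm(targets="0 0 0 1 -0.79 0 0; 0 0 0 1 -0.79 0 0; 0 0 0 1 -0.79 0 0; 0 0 0 1 -0.79 0 0; 0 0 0 1 -0.79 0 0")

```text
time: 1.35
position: [0.3548, -0.3489, 0.2502]
orientation: [0.0, 0.989, 0.145, -0.0]
wrist_force: [0.3, -0.5, -0.1]
opening: 0.0428
grip_force: 0.0
```

jog_arm(targets="0 0 0 1 -0.79 0 0; 0 0 0 1 -0.79 0 0; 0 0 0 1 -0.79 0 0; 0 0 0 1 -0.79 0 0; 0 0 0 1 -0.79 0 0")

```text
time: 1.98
position: [0.4423, -0.2238, 0.25]
orientation: [0.0, 0.989, 0.145, -0.0]
wrist_force: [-0.5, 0.2, 0.3]
opening: 0.043
grip_force: 0.0
```

jog_arm(targets="0 0 -1 1 -0.79 0 0; 0 0 -1 1 -0.79 0 0; 0 0 -1 1 -0.79 0 0; 0 0 -1 1 -0.79 0 0; 0 0 -1 1 -0.79 0 0; 0 0 -1 1 -0.79 0 0; 0 0 -1 1 -0.79 0 0; 0 0 -1 1 -0.79 0 0; 0 0 -1 1 -0.79 0 0; 0 0 -1 1 -0.79 0 0; 0 0 -1 1 -0.79 0 0")

```text
time: 3.35
position: [0.5304, -0.0976, 0.2502]
orientation: [0.0, 0.598, 0.802, -0.0]
wrist_force: [-0.4, -0.5, -0.4]
opening: 0.0426
grip_force: 0.0
```

```bash
python3 -c "
from h import *
go([.5386,-.0857,.16],112.4);print(sense()['joint_pos'].round(2))"
```

```text
turn [-0.     0.    -0.064] shift [0.076 0.094 0.751] dist 0.091
[ 0.58  0.33 -0.61  1.77  0.21  1.1   0.19]
```

jog_arm(targets="0 0 -0.06 0.076 0.094 0.3 0; 0 0 -0.06 0.076 0.094 0.75 0; 0 0 -0.06 0.076 0.094 0.75 0; 0 0 -0.06 0.076 0.094 0.75 0; 0 0 -0.06 0.076 0.094 0.75 0")

```text
time: 3.98
position: [0.5401, -0.0845, 0.1625]
orientation: [0.002, 0.558, 0.83, 0.001]
wrist_force: [-0.3, 1.2, -0.3]
opening: 0.0426
grip_force: 0.0
```

jog_arm(targets="0 0 0 0 0 0.2 0; 0 0 0 0 0 0.4 0; 0 0 0 0 0 0.6 0; 0 0 0 0 0 0.82 0; 0 0 0 0 0 0.82 0; 0 0 0 0 0 0.82 0")

```text
time: 4.72
position: [0.5399, -0.0844, 0.0635]
orientation: [0.001, 0.558, 0.83, 0.0]
wrist_force: [0.1, 0.0, -0.8]
opening: 0.0428
grip_force: 0.0
```

```bash
python3 -c "
from h import *
go([.5386,-.0857,.062],112.4);im=capture('scene')
cv2.imwrite('pics/s1.png',cv2.convertScaleAbs(cv2.resize(im[120:230,140:287],(800,598),interpolation=cv2.INTER_CUBIC),alpha=1.5))"
```

```text
turn [ 0.001  0.001 -0.002] shift [-0.006 -0.014  0.013] dist 0.002
```

View pics/s1.png

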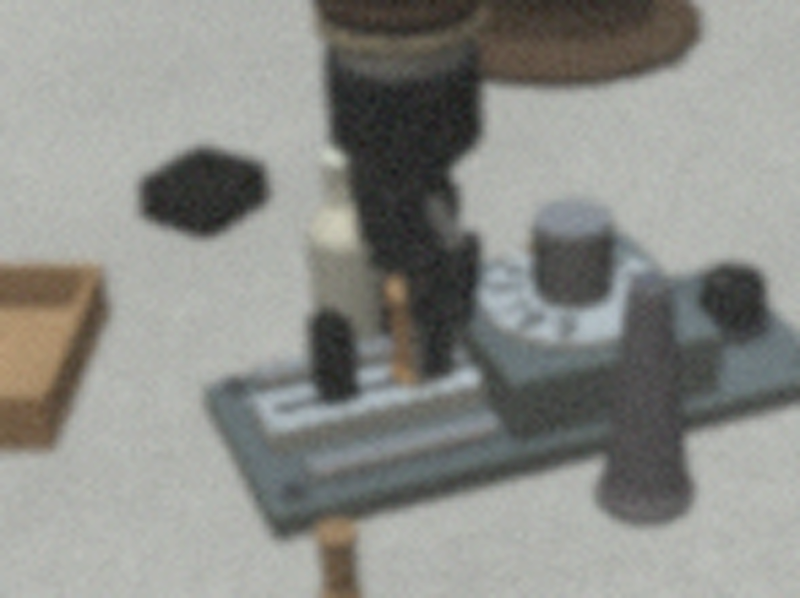

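The near finger at (440,300) partly hides the spool (400,330). It stands off along machine x, as meant, and is clear of the lock at (335,355). Closing now and lifting.

jog_arm(targets="0 0 0 0 0 0.01 0.3; 0 0 0 0 0 0.01 0.6; 0 0 0 0 0 0.01 0.6; 0 0 0 0 0 0.01 0.8; 0 0 0 0 0 0.01 0.8; 0 0 0 0 0 0.01 0.8", squeeze=30)

```text
time: 5.52
position: [0.5393, -0.0845, 0.0616]
orientation: [0.001, 0.558, 0.83, 0.0]
wrist_force: [-1.1, -0.4, 6.9]
opening: 0.0235
grip_force: 28.3
```

jog_arm(targets="0 0 0 0 0 -0.2 0.8; 0 0 0 0 0 -0.5 0.8; 0 0 0 0 0 -0.8 0.8; 0 0 0 0 0 -1 0.8; 0 0 0 0 0 -1 0.8")

```text
time: 6.15
position: [0.5398, -0.0844, 0.1825]
orientation: [0.002, 0.558, 0.83, 0.001]
wrist_force: [-0.3, -0.0, -1.4]
opening: 0.0234
grip_force: 28.8
```

```bash
python3 -c "
from h import *
print(sense()['opening'],sense()['grip_force']);go([.48,-.331,.184],112.4)"
```

```text
0.023375664091684307 28.804835302507854
turn [ 0.002  0.001 -0.002] shift [-1.714 -1.239 -0.012] dist 0.254
```

jog_arm(targets="0 0 0 -0.3 -0.22 0 0.8; 0 0 0 -0.6 -0.43 0 0.8; 0 0 0 -0.857 -0.62 0 0.8; 0 0 0 -0.857 -0.62 0 0.8; 0 0 0 -0.857 -0.62 0 0.8")

```text
time: 6.78
position: [0.5084, -0.207, 0.1798]
orientation: [-0.001, 0.557, 0.83, 0.0]
wrist_force: [-0.3, 1.1, -1.0]
opening: 0.0238
grip_force: 28.9
```

jog_arm(targets="0 0 0 -0.3 -0.22 0 0.8; 0 0 0 -0.6 -0.43 0 0.8; 0 0 0 -0.857 -0.62 0 0.8; 0 0 0 -0.857 -0.62 0 0.8; 0 0 0 -0.857 -0.62 0.1 0.8; 0 0 0 -0.857 -0.62 0.3 0.8; 0 0 0 -0.857 -0.62 0.6 0.8; 0 0 0 -0.857 -0.62 0.8 0.8; 0 0 0 -0.857 -0.62 0.9 0.8; 0 0 0 -0.857 -0.62 0.9 0.8; 0 0 0 -0.857 -0.62 0.9 0.8")

```text
time: 8.15
position: [0.4796, -0.3307, 0.0735]
orientation: [0.001, 0.557, 0.83, 0.0]
wrist_force: [0.1, -0.4, -0.1]
opening: 0.0235
grip_force: 28.9
```

```bash
python3 -c "
from h import *
go([.48,-.331,.0345],112.4)
im=capture('scene')
cv2.imwrite('pics/s2.png',cv2.convertScaleAbs(cv2.resize(im[110:220,80:227],(800,598),interpolation=cv2.INTER_CUBIC),alpha=1.5))"
```

```text
turn [ 0.001  0.001 -0.001] shift [-0.003  0.002  0.325] dist 0.039
```

View pics/s2.png

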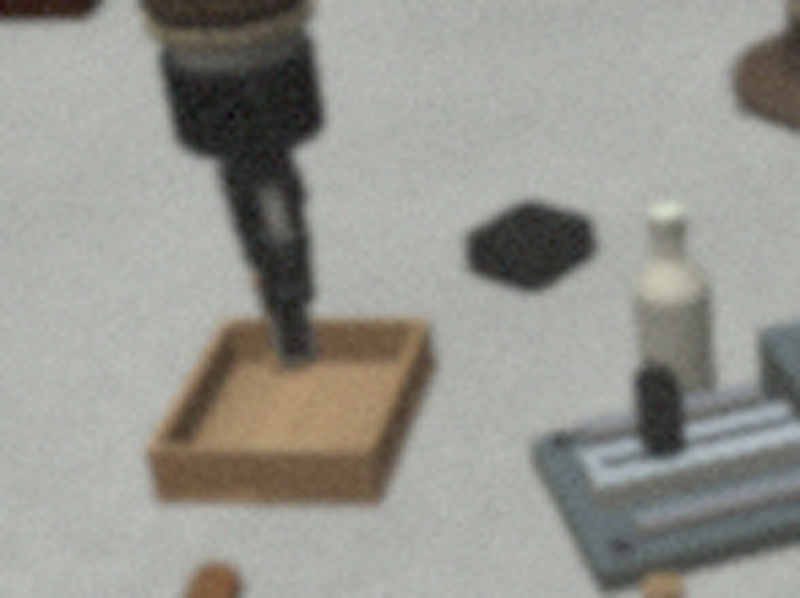

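The gripper is inside the tray's outline, with its tip at (295,355), and the finger hides the spool. Lowering gently onto the floor.

jog_arm(targets="0 0 0 0 0 0.1 0.8; 0 0 0 0 0 0.2 0.8; 0 0 0 0 0 0.28 0.8; 0 0 0 0 0 0.31 0.8; 0 0 0 0 0 0.32 0.8; 0 0 0 0 0 0.33 0.8; 0 0 0 0 0 0.33 0.8; 0 0 0 0 0 0.33 0.8")

```text
time: 9.2
position: [0.4791, -0.331, 0.0336]
orientation: [0.0, 0.557, 0.83, -0.0]
wrist_force: [-1.2, 1.6, 5.2]
opening: 0.0235
grip_force: 28.9
```

jog_arm(targets="0 0 0 0 0 0 0.4; 0 0 0 0 0 0 0.3; 0 0 0 0 0 0 0; 0 0 0 0 0 0 0; 0 0 0 0 0 0 0; 0 0 0 0 0 -0.2 0; 0 0 0 0 0 -0.5 0; 0 0 0 0 0 -0.8 0; 0 0 0 0 0 -1 0; 0 0 0 0 0 -1 0")

```text
time: 10.45
position: [0.4799, -0.3316, 0.155]
orientation: [0.002, 0.558, 0.83, -0.0]
wrist_force: [-0.1, -0.3, -0.8]
opening: 0.0425
grip_force: 0.0
```

jog_arm(targets="0 0 0 0 0 -0.5 -0.5; 0 0 0 0 0 -0.6 -0.5; 0 0 0 0 0 -0.6 -0.5; 0 0 0 0 0 -0.6 -0.5")

```text
time: 10.95
position: [0.4779, -0.3307, 0.2231]
orientation: [-0.001, 0.558, 0.83, -0.0]
wrist_force: [0.3, 0.0, 0.0]
opening: 0.0643
grip_force: 0.0
```

```bash
python3 -c "
from h import *
go([.5075,-.0022,.225],112.4);print(sense()['joint_pos'].round(2))
a=capture('scene')[150:220,90:190];b=capture('top')[200:270,330:430]
cv2.imwrite('pics/s3.png',cv2.convertScaleAbs(cv2.resize(np.hstack([a,b]),(800,280),interpolation=cv2.INTER_CUBIC),alpha=1.5))"
```

```text
turn [-0.001 -0.001 -0.002] shift [ 2.44   1.264 -0.012] dist 0.33
[ 0.94  0.42 -0.56  1.71  0.25  1.09  0.69]
```

View pics/s3.png

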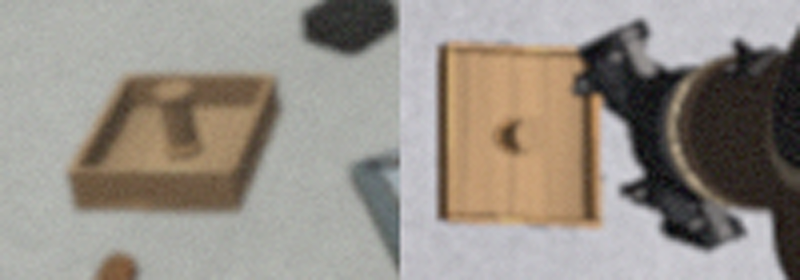

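```bash
python3 -c "
from h import *
P=[[.4795,-.331,.006],[.4795,-.331,.06]]
print((proj('scene',P)-[90,150])*4,(proj('top',P)-[330,200])*4+[400,0])"
```

```text
[[184.3244353  147.54602388]
 [172.35954501  86.02191458]] [[507.98414409 134.19104414]
 [530.2949464  133.46113899]]
```

The spool stands upright: its top at (172,92) and bottom at (185,155) match the projected vertical. On to the sleeve.

jog_arm(targets="0 0 0 0.813 0.421 0 -0.5; 0 0 0 0.813 0.421 0 -0.5; 0 0 0 0.813 0.421 0 -0.5; 0 0 0 0.813 0.421 0 -0.5")

```text
time: 11.55
position: [0.4884, -0.2221, 0.2244]
orientation: [-0.0, 0.558, 0.83, -0.0]
wrist_force: [0.4, -0.5, -0.6]
opening: 0.0641
grip_force: 0.0
```

jog_arm(targets="0 0 0 0.813 0.421 0 -0.5; 0 0 0 0.813 0.421 0 -0.5; 0 0 0 0.813 0.421 0 -0.5; 0 0 0 0.813 0.421 0 -0.5")

```text
time: 12.05
position: [0.4984, -0.114, 0.2247]
orientation: [-0.0, 0.558, 0.83, -0.0]
wrist_force: [0.5, -0.6, 0.6]
opening: 0.0639
grip_force: 0.0
```

jog_arm(targets="0 0 0 0.813 0.421 0 -0.5; 0 0 0 0.813 0.421 0 -0.5; 0 0 0 0.813 0.421 0 -0.5; 0 0 0 0.813 0.421 0 -0.5; 0 0 0 0.813 0.421 0 -0.5")

```text
time: 12.68
position: [0.5084, -0.0051, 0.2248]
orientation: [-0.0, 0.559, 0.829, -0.0]
wrist_force: [0.3, -0.7, 0.7]
opening: 0.0643
grip_force: 0.0
```

```bash
python3 -c "
from h import *
go([.5075,-.0022,.112],112.4);print(sense()['joint_pos'].round(2))"
```

```text
turn [-0.001  0.    -0.004] shift [0.026 0.003 0.94 ] dist 0.113
[ 0.49  0.32 -0.7   1.87  0.24  1.04  0.08]
```

jog_arm(targets="0 0 0 0.026 0 0.2 -0.5; 0 0 0 0.026 0 0.5 -0.5; 0 0 0 0.026 0 0.8 -0.5; 0 0 0 0.026 0 0.94 -0.5; 0 0 0 0.026 0 0.94 -0.5")

```text
time: 13.3
position: [0.5068, -0.0005, 0.1116]
orientation: [-0.001, 0.558, 0.83, -0.001]
wrist_force: [-1.2, 1.4, 0.5]
opening: 0.0641
grip_force: 0.0
```

jog_arm(targets="0 0 0 0 0 0.08 -0.5; 0 0 0 0 0 0.16 -0.5; 0 0 0 0 0 0.16 -0.5; 0 0 0 0 0 0.16 -0.2; 0 0 0 0 0 0.16 0; 0 0 0 0 0 0.16 0.2; 0 0 0 0 0 0.16 0.4; 0 0 0 0 0 0.16 0.4; 0 0 0 0 0 0.16 0.4", squeeze=60)

```text
time: 14.42
position: [0.5064, -0.0003, 0.0935]
orientation: [-0.0, 0.558, 0.83, -0.001]
wrist_force: [-5.2, -0.7, 7.3]
opening: 0.041
grip_force: 59.6
```

Gripped at 41 mm. Turning +90° clockwise now.

jog_arm(targets="0 0 0.1 0 0 0 0.4; 0 0 0.2 0 0 0 0.4; 0 0 0.3 0 0 0 0.4; 0 0 0.4 0 0 0 0.4; 0 0 0.5 0 0 0 0.4; 0 0 0.6 0 0 0 0.4; 0 0 0.7 0 0 0 0.4; 0 0 0.8 0 0 0 0.4; 0 0 0.9 0 0 0 0.4; 0 0 1 0 0 0 0.4; 0 0 1 0 0 0 0.4; 0 0 1 0 0 0 0.4")

```text
time: 15.92
position: [0.5084, -0.0011, 0.0936]
orientation: [0.001, 0.981, 0.192, 0.001]
wrist_force: [2.1, -4.5, -0.3]
opening: 0.0406
grip_force: 60.8
```

```bash
python3 -c "
from h import *
go([.5075,-.0022,.092],22.4);s=sense();print(s['joint_pos'].round(2),s['wrist_force'],s['ft_torque'])"
```

```text
turn [ 0.001 -0.001 -0.002] shift [-0.01   0.006  0.013] dist 0.002
[ 0.09  0.43 -0.23  2.02  0.15  0.71 -1.42] [ 2.1296145  -4.48433802 -0.32932572] [-0.85897075 -0.48831333 -0.02209925]
```

jog_arm(targets="0 0 0 0 0 0 0; 0 0 0 0 0 0 -0.5; 0 0 0 0 0 0 -0.5; 0 0 0 0 0 0 -0.5; 0 0 0 0 0 -0.3 -0.5; 0 0 0 0 0 -0.6 -0.5; 0 0 0 0 0 -1 -0.5; 0 0 0 0 0 -1 -0.5; 0 0 0 0 0 -1 -0.5")

```text
time: 17.05
position: [0.5069, 0.0002, 0.2128]
orientation: [0.0, 0.981, 0.193, -0.0]
wrist_force: [-0.7, 0.6, -0.7]
opening: 0.064
grip_force: 0.0
```

```bash
python3 -c "
from h import *
m=[.5193,-.0299,.3905];print(Mw(m,[-.001,-.102,.2]))
go([.5565,-.125,.212],112.4)"
```

```text
[ 0.55720167 -0.12460197  0.2       ]
turn [-0.     0.    -1.002] shift [-0.012  1.122  0.007] dist 0.135
```

jog_arm(targets="0 0 -1 0 1 0 -0.1; 0 0 -1 0 1 0 -0.1; 0 0 -1 0 1 0 -0.1; 0 0 -1 0 1 0 -0.1; 0 0 -1 0 1 0 -0.1; 0 0 -1 0 1 0 -0.1; 0 0 -1 0 1 0 -0.1; 0 0 -1 0 1 0 -0.1; 0 0 -1 0 1 0 -0.1; 0 0 -1 0 1 0 -0.1; 0 0 -1 0 1 0 -0.1")

```text
time: 18.42
position: [0.5522, -0.1108, 0.2122]
orientation: [-0.001, 0.558, 0.83, -0.0]
wrist_force: [-0.1, -0.3, 0.4]
opening: 0.0466
grip_force: 0.0
```

```bash
python3 -c "
from h import *
go([.5565,-.125,.1],112.4)
a=capture('top')[165:265,200:333];b=capture('scene')[140:240,170:303]
cv2.imwrite('pics/s4.png',cv2.convertScaleAbs(cv2.resize(np.hstack([a,b]),(800,300),interpolation=cv2.INTER_CUBIC),alpha=1.5))"
```

```text
turn [-0.001 -0.001 -0.003] shift [-0.124 -0.01   0.935] dist 0.113
```

View pics/s4.png

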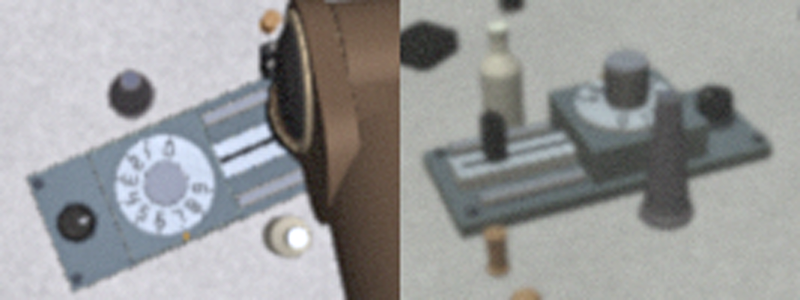

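The top picture shows 7 (180,222) at the index (187,237), and the lock is still back. Now the lock grip.

jog_arm(targets="0 0 0 -0.12 -0.01 0 -0.1; 0 0 0 -0.12 -0.01 0.3 -0.1; 0 0 0 -0.12 -0.01 0.6 -0.1; 0 0 0 -0.12 -0.01 0.93 -0.1; 0 0 0 -0.12 -0.01 0.93 -0.1; 0 0 0 -0.12 -0.01 0.93 -0.1")

```text
time: 19.27
position: [0.5579, -0.1252, 0.1027]
orientation: [0.001, 0.558, 0.83, 0.0]
wrist_force: [0.3, 0.2, 0.8]
opening: 0.0472
grip_force: 0.0
```

jog_arm(targets="0 0 0 0 0 0.15 -0.1; 0 0 0 0 0 0.31 -0.1; 0 0 0 0 0 0.31 -0.1; 0 0 0 0 0 0.31 0.2; 0 0 0 0 0 0.31 0.5; 0 0 0 0 0 0.31 0.7; 0 0 0 0 0 0.31 0.7; 0 0 0 0 0 0.31 0.7; 0 0 0 0 0 0.31 0.7", squeeze=40)

```text
time: 20.4
position: [0.5569, -0.1248, 0.0648]
orientation: [0.0, 0.558, 0.83, -0.0]
wrist_force: [-3.0, -0.6, 6.1]
opening: 0.0236
grip_force: 40.2
```

jog_arm(targets="0 0 0 0.05 0 0 0.7; 0 0 0 0.1 0 0 0.7; 0 0 0 0.15 0 0 0.7; 0 0 0 0.2 0 0 0.7; 0 0 0 0.25 0 0 0.7; 0 0 0 0.3 0 0 0.7; 0 0 0 0.34 0 0 0.7; 0 0 0 0.37 0 0 0.7; 0 0 0 0.39 0 0 0.7; 0 0 0 0.4 0 0 0.7; 0 0 0 0.4 0 0 0.7")

```text
time: 21.78
position: [0.5389, -0.0805, 0.0648]
orientation: [0.001, 0.558, 0.83, -0.0]
wrist_force: [-2.8, -2.1, 6.1]
opening: 0.0235
grip_force: 40.3
```

```bash
python3 -c "
from h import *
s=sense();p=s['position']-Mw([.5193,-.0299,.3905],[0,0,0]);c,q=np.cos(.3905),np.sin(.3905)
print('local',c*p[0]+q*p[1],-q*p[0]+c*p[1]);f=s['wrist_force'];print('along y',-q*f[0]+c*f[1],f)"
```

```text
local -0.0010973098596450508 -0.05427824156845319
along y -0.8826848001147356 [-2.80730456 -2.11014146  6.14110839]
```

jog_arm(targets="0 0 0 0.01 0 0 0.7; 0 0 0 0.02 0 0 0.7; 0 0 0 0.02 0 0 0.7")

```text
time: 22.15
position: [0.5383, -0.0788, 0.0648]
orientation: [0.001, 0.558, 0.83, -0.0]
wrist_force: [-1.1, -5.5, 5.7]
opening: 0.0236
grip_force: 40.2
```

jog_arm(targets="0 0 0 0.01 0 0 0.7; 0 0 0 0.015 0 0 0.7; 0 0 0 0.015 0 0 0.7")

```text
time: 22.52
position: [0.5382, -0.0787, 0.0648]
orientation: [0.002, 0.558, 0.83, -0.001]
wrist_force: [1.0, -8.3, 2.2]
opening: 0.0236
grip_force: 39.9
```

jog_arm(targets="0 0 0 0.015 0 0 0.7; 0 0 0 0.03 0 0 0.7; 0 0 0 0.03 0 0 0.7; 0 0 0 0.03 0 0 0.7")

```text
time: 23.02
position: [0.5381, -0.0785, 0.0648]
orientation: [0.004, 0.559, 0.829, -0.001]
wrist_force: [5.8, -16.6, -2.1]
opening: 0.0235
grip_force: 39.5
```

At the end stop: the force rises with no motion. I'll release, lift clear and check.

jog_arm(targets="0 0 0 -0.03 0 0 0.7; 0 0 0 -0.03 0 0 0.3; 0 0 0 -0.03 0 0 -0.1; 0 0 0 -0.03 0 0 -0.1; 0 0 0 -0.03 0 0 -0.1; 0 0 0 -0.03 0 -0.3 -0.1; 0 0 0 -0.03 0 -0.6 -0.1; 0 0 0 -0.03 0 -1 -0.1; 0 0 0 -0.03 0 -1 -0.1; 0 0 0 -0.03 0 -1 -0.1")

```text
time: 24.28
position: [0.5369, -0.0764, 0.184]
orientation: [-0.0, 0.557, 0.83, -0.0]
wrist_force: [-0.4, 0.0, -0.8]
opening: 0.0468
grip_force: 0.0
```

jog_arm(targets="0 0 0 -1 -0.5 -0.5 -0.1; 0 0 0 -1 -0.5 -0.5 -0.1; 0 0 0 -1 -0.5 -0.5 -0.1; 0 0 0 -1 -0.5 -0.5 -0.1; 0 0 0 -1 -0.5 -0.5 -0.1; 0 0 0 -1 -0.5 -0.5 -0.1")

```text
time: 25.02
position: [0.527, -0.2083, 0.2434]
orientation: [-0.001, 0.556, 0.831, 0.0]
wrist_force: [0.8, 0.1, 0.3]
opening: 0.0471
grip_force: 0.0
```

```bash
python3 -c "
from h import *
a=capture('top')[165:265,200:333];b=capture('scene')[130:230,100:233]
cv2.imwrite('pics/s5.png',cv2.convertScaleAbs(cv2.resize(np.hstack([a,b]),(800,300),interpolation=cv2.INTER_CUBIC),alpha=1.5))
P=[Mw([.5193,-.0299,.3905],[-.001,y,.0795]) for y in(-.055,-.059,-.065)]
print((proj('scene',P)-[100,130])*3+[400,0]);print((proj('top',P)-[200,165])*3)"
```

```text
[[751.33939514 133.85658888]
 [747.30802085 134.77576709]
 [741.23995093 136.15954476]]
[[241.65966408 148.66090507]
 [245.31380466 147.07720205]
 [250.7915695  144.70325911]]
```

View pics/s5.png

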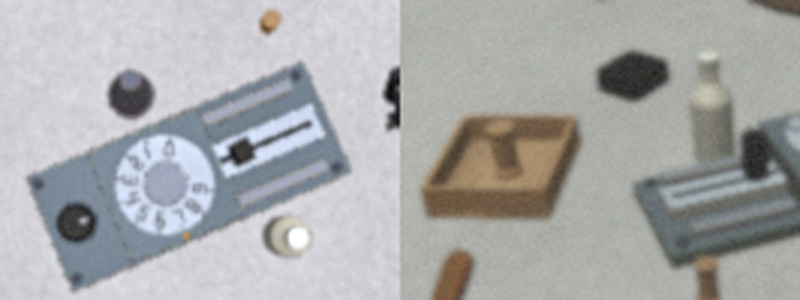

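The lock's top is at (242,150), matching the predicted home position (241.7,148.7). The 7 (178,224) is at the index and the spool stands upright in the tray at (505,145). Handing in.

```bash
python3 -c "
from bench import finish_job
print(finish_job())"
```

```text
the job is handed in; nothing more can be done
None
```

The job is handed in (no verdict was returned): the last pictures show the sleeve on 7, the lock fully home against its end stop, and the spool upright in the tray; the knob and bystanders were not touched.

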